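Wedge the chopping board tight in its holder

ROBOT

A 6-joint arm with a two-finger parallel gripper is mounted at the origin on a cart in front of the work surface, level with it; the furniture and walls round the work are solid. World frame = base frame: x ahead of the robot, y to its left, z up, the work surface at z = 0. Lengths are in m, angles in rad, forces in N, time in s.
With the tool pointing down it reaches from about 0.375 to 0.975 m from the base axis. Payload 3.8 kg.
Tool frame: the origin (TCP) lies on the centre line of the jaws, within the pads' length; the fingertips stand 22 mm ahead of it and the grasp point (between the pads) lies 3 mm ahead of it; x points along the fingers, y is the direction in which the jaws open and shut, and the axes are right-handed (so a half turn about x gives the same grasp; the last joint's range is limited). The gripper opens to 85 mm and grips with 20 to 120 N. Pads are 22 mm wide; open, the fingers measure 114 mm over their backs; the gripper's body (76 mm by 85 mm) begins 54 mm behind the grasp point. The pads swing forward as they close: fully open they stand 13 mm farther back than shut.
Start: joints at [1.107, 0.264, 1.604, -0, 1.274, -0.037], TCP at [0.279, 0.614, 0.253] pointing down, gripper open.
Joint ranges: [-2.63, 2.63], [-0.94, 2.18], [0.31, 2.57], [-1.31, 4.45], [0, 2.66], [-2.55, 2.55]. Speed limits (rad/s): [2.57, 2.57, 3.14, 3.14, 3.14, 3.14].

INTERFACE

Orientations are given as a rotation vector (axis times angle).
In Python, from workcell import monitor, eyes, finish_job gives the robot as it stands. The module is installed in compiled form; this text tells all that it offers.
- The arm moves only by the tool play_rows, never from a script. Its argument "deltas" is a list of rows, each an object of numbers: "wx", "wy", "wz": the turn, a rotation vector about the world's x, y, z in degrees; "x", "y", "z": the shift along the world's x, y, z in mm; "fingers": the closure, from -1 (fully open) to 1 (shut), so that 0 is half open. A call has 1 to 20 rows; each row is the pose to reach, as a shift and turn from the pose commanded when the call began; what a row does not reach only later rows make up. A row lasts 1/8 s, in which the tool goes at most 62.5 mm and 10.7 degrees, less where a joint would pass 70% of its speed; a pose out of reach is approached as far as the arm can. A call with a gripper value outside its range is refused whole. The fingers move at their own pace and stop on an object; "grip_force" is the grip in N (left out, the last holds). Time passes only in rows, so rows that repeat a pose let the fingers close. It gives the time, the measured TCP pose, the force and the opening at its end, in the units of the state.
- monitor.read_state(): the state, without advancing time (a new reading comes with each control period).
- eyes.read_camera(name): name is "side" or "top"; returns a dict with "frame" (384x512x3 uint8, red, green, blue), "depth" (384x512 float32, m along the optical axis (not along the pixel's ray), 0 where there is no reading), "K" (3x3 intrinsics, pixels), "view" (4x4, takes a point from world to camera coordinates). Camera axes: x right, y down, z forward; pixel columns grow to the right and rows downward; lengths in m; the calibration is good to about 2 mm. A picture is of the moment at which its call begins.
- finish_job(): hands the job in, once; it reports no verdict.
The state is a dict: "time": time; "q": joint angles; "joint_vel": joint speeds; "joint_torque": joint torques, N m; "tool_pos": TCP position; "tcp_rot": TCP orientation; "wrist_force": force on the tool from outside, world axes, zero at the start; "torque": the same for the moment, N m; "width": opening from 0.0 (shut) to 1.0 (fully open).
Only numpy, scipy, OpenCV 4.12 (cv2) and the standard library are available. Lean on these libraries where they do the work, as an engineer would, in place of code of your own. Each camera call takes 0.05 s, during which the arm holds its last target.

TASK

The chopping board lies loose in its wooden holder. Put the red wedge, thin end first and flat side against the board, into the slot between the board and the round post on the left, and push or tap it in from behind until it jams and holds the board tight: stop once it resists a firm push of about 15 N, for forcing it much harder crushes the board. Let go and leave the wedge lying flat in the slot, without disturbing the salt shaker, mug and jam jar nearby.

Things in the scene. Friction and masses are not known exactly. Their poses are not given: they have to be found in the camera images.
- holder: fixed board holder, plate 275 x 230 x 8 mm on the worktop (x -130 to 145, y -115 to 115 mm from the origin, bare from x -130 to -47). Origin at worktop level; x points inward along the slot, y left, z up. Dark wood on it: back stop, stop bar with springy rubber strip (15 N/mm) right of the board (set anew, 4.4 mm range), round post 26 mm wide left of the slot, top 32 mm over the worktop
- slot_mouth (a point): point of the round post's side nearest to the board, at plate level: (-15, 75, 8) mm in the holder's frame, same axes. The slot is the gap on its -y side between post and board edge, 9 to 15.5 mm wide; the board's edge runs along x. The wedge jams with its tip 20 to 80 mm past this point; where must be felt: the push force grows from 2 to 15 N over some 4 to 9 mm
- board: loose light-wood chopping board, 175 (x) x 140 (y) x 20 mm, 0.35 kg, flat on the holder's plate with 0 to 2 mm of play, its front edge 29 to 32 mm in front of slot_mouth; origin at the centre of its underside, axes along the holder's
- wedge: loose red wedge, 114 mm long, 30 mm high, 70 g, lying flat. Origin at the centre of its head (block 30 x 22 x 30 mm, parallel sides, grasp across y), half-way up; x points to the thin end. Taper from x = 15 to 99 mm: flat side at y = -11 mm, slanted side from y = +6.8 mm at the head to -3 mm at the thin end (7 degrees), which is 8 mm wide and rounded
- wedge_tip (a point): end of the wedge's thin rounded nose, half-way up, 99 mm ahead of the wedge's origin and 7 mm to its -y side; axes as the wedge. A wedge driven askew (flat side not along the board's edge) springs loose when let go; slide it against the board first, and repeated taps straighten it
- salt: salt shaker, 44 mm wide, 90 mm high, loose; origin under its centre. A bystander.
- mug: blue mug with a pink band, 80 mm wide, 101 mm high, loose; origin under its centre. A bystander.
- jam: jam jar with a grey lid, 66 mm wide, 108 mm high, loose; origin under its centre. A bystander.
There are look-alikes about, which are no part of the job. There is more than one size of the wedge; the job needs the largest.

How it is judged:
On the way:
1. the wedge's thin end has entered the slot (x of wedge_tip in the frame of slot_mouth above 0.004 m and y of wedge_tip in the frame of slot_mouth between -0.02 and 0 m and z of wedge_tip in the frame of slot_mouth below 0.022 m), for 0.1 s.
At the end, for the whole second after the job is handed in: The wedge lies flat in the slot (within 0.1 rad, bottom within 5 mm of the plate, tip at least 18 mm past the post's nearest point), at rest, and stays jammed: left alone, it presses on the board and on the holder with more than 3.5 N each; the board lies flat (contact force between wedge and board above 3.5 N and contact force between wedge and holder above 3.5 N and x of wedge_tip in the frame of slot_mouth above 0.018 m and z of wedge_tip in the frame of slot_mouth below 0.02 m and angle between wedge's own z axis and vertical below 0.1 rad and angle between the x axis of wedge and the x axis of holder, either way round below 0.1 rad and angle between board's own z axis and vertical below 0.05 rad and linear speed of wedge below 0.01 m/s); the robot touches nothing.
It fails at once if the wedge was forced: it squeezes the board with more than 16 N (contact force between wedge and board above 16 N).
It fails at once if the salt shaker was disturbed (distance of salt from where it was at the start of the episode above 0.02 m).
It fails at once if the mug was disturbed (distance of mug from where it was at the start of the episode above 0.02 m).
It fails at once if the jam jar was disturbed (distance of jam from where it was at the start of the episode above 0.02 m).
It also fails if it takes over 72 s, if anything falls off the work surface, if the arm or the gripper's body presses on something with over 40 N, if the wrist force passes 120 N, or if a joint passes its speed limit or range.

## Working session

There is one attempt and no reset: what is moved stays moved. The work goes in short steps, Python scripts to look and compute and a tool call to move; the robot and the scene stay as the last step left them, time stands still between calls to the robot, and variables do not carry over. Pictures are saved under pics/ and viewed, and the job is handed in when it is done.

Besides the shell and the picture viewer there is one more tool, called after "Request:" as name(argument=value, ...), one argument or row to a line, values as JSON. play_rows: Moves the arm, as the interface text tells. Its arguments: {"type":"object","properties":{"deltas":{"type":"array"},"grip_force":{"type":"number"}},"required":["deltas"]}

```bash
mkdir -p pics; cat > h.py <<'E'
import numpy as np, cv2
from workcell import monitor, eyes, finish_job
def shot(n,tag):
    d=eyes.read_camera(n); cv2.imwrite(f'pics/{tag}.png',d['frame'][:,:,::-1]); np.savez(f'{tag}.npz',**d); return d
def load(tag): return dict(np.load(f'{tag}.npz'))
def ray(d,u,v):
    R=d['view'][:3,:3];t=d['view'][:3,3]
    c=-R.T@t; r=R.T@np.linalg.inv(d['K'])@np.array([u,v,1.]); return c,r
def onplane(d,u,v,z):
    c,r=ray(d,u,v); return c+r*(z-c[2])/r[2]
def pt(d,u,v):
    c,r=ray(d,u,v); return c+r*d['depth'][int(v),int(u)]
E
python3 - <<'E'
from h import *
for n in('side','top'):
    d=shot(n,n+'0'); print(n,d['K'].round(1).tolist(),d['view'].round(3).tolist())
print(monitor.read_state())
E
```

```text
side [[375.2, 0.0, 254.7], [0.0, 375.2, 187.5], [0.0, 0.0, 1.0]] [[-0.964, -0.267, -0.012, 0.538], [-0.17, 0.646, -0.744, 0.138], [0.207, -0.715, -0.668, 0.854], [0.0, 0.0, 0.0, 1.0]]
top [[436.3, 0.0, 252.2], [0.0, 436.3, 192.3], [0.0, 0.0, 1.0]] [[0.052, -0.999, 0.004, -0.053], [-0.978, -0.052, -0.2, 0.54], [0.2, 0.007, -0.98, 1.216], [0.0, 0.0, 0.0, 1.0]]
{'time': 0.1, 'q': array([ 1.10706614e+00,  2.64700151e-01,  1.60529443e+00,  3.27977717e-05,
        1.27369482e+00, -3.68909099e-02]), 'joint_vel': array([-0.00131603, -0.0008811 , -0.00488171,  0.00112078,  0.00181084,
       -0.00095751]), 'joint_torque': array([ 7.24890833e-04, -5.16710079e+01, -3.68589485e+01, -2.30203595e-04,
        6.43857638e-03,  2.31984262e-05]), 'tool_pos': array([0.27914725, 0.613871  , 0.25204065]), 'tcp_rot': array([ 0.33321105,  1.5452969 , -0.33640987]), 'wrist_force': array([-0.80316508, -0.37860709, -0.83634956]), 'torque': array([ 0.07044876, -0.00182003, -0.02179663]), 'width': 0.9983586164389425}
```

View pics/side0.png

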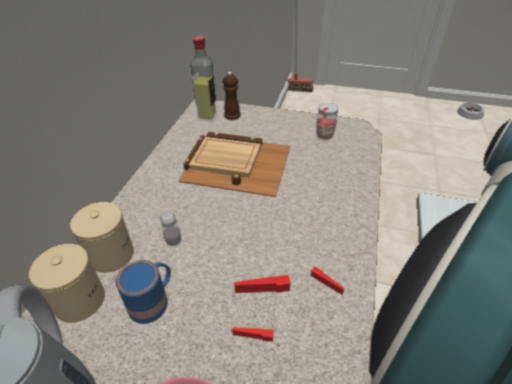

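View pics/top0.png

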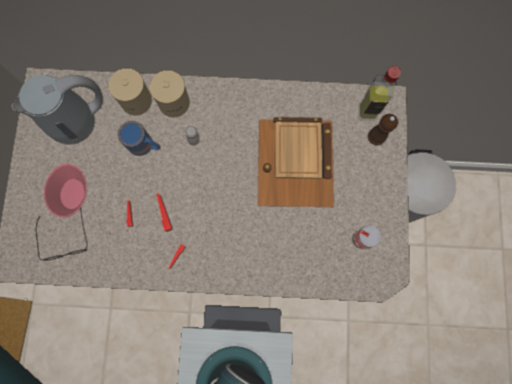

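The candidates for the wedge are three red pieces. In the top view they are at (164,213), the longest, and at (129,214) and (177,257), which are smaller. In the side view they are at (262,284), (253,333) and (327,280). The largest is the one at top (164,213), with its head toward (168,229). I'll check it in a crop and measure.

```bash
python3 - <<'E'
from h import *
d=load('top0');f=d['frame'][:,:,::-1]
a=cv2.resize(f[180:280,100:220],None,fx=5,fy=5,interpolation=cv2.INTER_CUBIC)
b=cv2.resize(f[105:215,245:345],None,fx=5,fy=5,interpolation=cv2.INTER_CUBIC)
cv2.imwrite('pics/c1.png',a);cv2.imwrite('pics/c2.png',b)
h=cv2.cvtColor(np.ascontiguousarray(f),cv2.COLOR_BGR2HSV)
m=((h[...,1]>190)&((h[...,0]<6)|(h[...,0]>174))&(h[...,2]>90)).astype('uint8')
cs,_=cv2.findContours(m,0,1)
for c in cs:
    if cv2.contourArea(c)<15: continue
    r=cv2.minAreaRect(c); P=np.array([onplane(d,*p,.03)for p in cv2.boxPoints(r)])
    print(r,P.round(4).tolist(), np.linalg.norm(P[0]-P[1]),np.linalg.norm(P[1]-P[2]))
    u,v=map(int,r[0]);print(pt(d,u,v))
for n,u,v in[('plate',270,190),('board',298,150),('post',267,167),('bar',327,151),('salt',192,133),('mug',133,138),('jam',368,238)]: print(n,pt(d,u,v).round(4))
E
```

```text
plate [ 0.5609 -0.0773  0.0108]
board [ 0.6857 -0.1561  0.0281]
post [ 0.6262 -0.0644  0.0328]
bar [ 0.686  -0.2435  0.0321]
salt [0.7019 0.1597 0.0887]
mug [0.6742 0.3264 0.099 ]
jam [ 0.4204 -0.3465  0.1107]
```

View pics/c1.png

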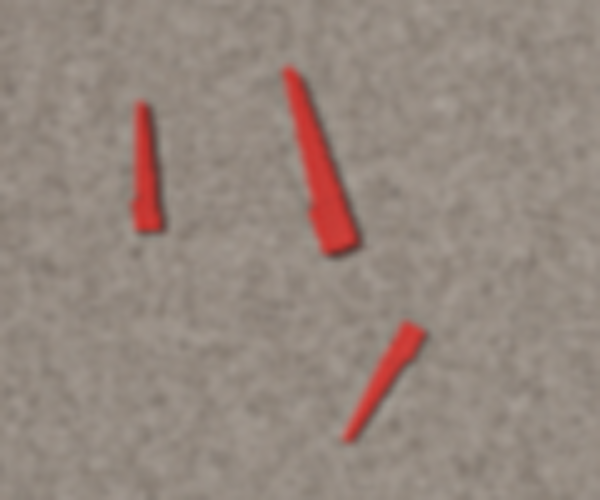

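View pics/c2.png

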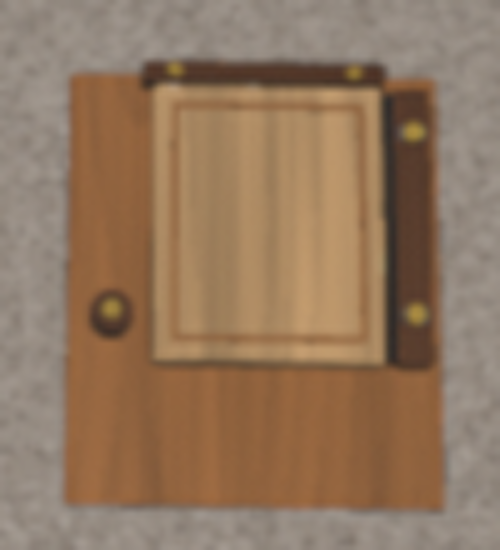

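The crop shows the longest wedge with its step on the left and its flat side on the right, thin end up-left. The holder's bare plate is at the bottom of the image, the post is at (267,168) and the board at (298,150). Next come precise measurements.

```bash
cat > meas.py <<'E'
from h import *
def redmask(d,S=4):
    f=cv2.resize(np.ascontiguousarray(d['frame'][:,:,::-1]),None,fx=S,fy=S,interpolation=cv2.INTER_CUBIC).astype(int)
    return ((f[...,2]-np.maximum(f[...,0],f[...,1]))>75).astype('uint8')
def up(u,S=4): return (np.asarray(u,float)+.5)/S-.5
def wedge(d,zt=.03,verbose=True,near=None):
    m=redmask(d); cs,_=cv2.findContours(m,0,cv2.CHAIN_APPROX_NONE); out=[]
    for c in cs:
        if cv2.contourArea(c)<200: continue
        P=np.array([onplane(d,*up(p),zt)[:2] for p in c[:,0]])
        r=cv2.minAreaRect((P*1000).astype('float32'))
        out.append((max(r[1]),P,r))
    return sorted(out,key=lambda o:-o[0])
E
python3 - <<'E'
from meas import *
for n in('top0','side0'):
    d=load(n)
    for L,P,r in wedge(d): print(n,round(L,1),np.round(r[0],1),np.round(r[1],1),round(r[2],1), np.round(cv2.boxPoints(r)).tolist())
d=load('top0')
f=cv2.resize(np.ascontiguousarray(d['frame'][:,:,::-1]),None,fx=4,fy=4,interpolation=cv2.INTER_CUBIC)
h=cv2.cvtColor(f,cv2.COLOR_BGR2HSV)
roi=np.zeros(h.shape[:2],bool);roi[105*4:215*4,250*4:345*4]=1
m=((h[...,1]>110)&(h[...,2]>110)&(h[...,0]<22)&roi)
# plate: saturated wood
m1=((h[...,1]>85)&roi).astype('uint8'); m1=cv2.morphologyEx(m1,3,np.ones((25,25)))
cs,_=cv2.findContours(m1,0,1);c=max(cs,key=cv2.contourArea);r=cv2.minAreaRect(c)
P=np.array([onplane(d,*up(p),.008)for p in cv2.boxPoints(r)]);print('plate',up(cv2.boxPoints(r)).round(1).tolist(),(P*1000).round(1).tolist(),np.linalg.norm(np.diff(P,axis=0),axis=1))
# profile across board rows
for v in(140,150,165): print(v,[tuple(d['frame'][v,u]) [::1] for u in range(258,284)][:0])
g=cv2.cvtColor(f,cv2.COLOR_BGR2GRAY)
for v in(135,150,165,172): print(v,[int(g[v*4+2,u*4+2]) for u in range(262,282)])
for u in(285,300,315): print(u,[int(g[v*4+2,u*4+2]) for v in range(170,186)])
E
```

```text
top0 114.6 [475.5 238.9] [114.6  21.9] 23.7 [[419.0, 226.0], [427.0, 206.0], [532.0, 252.0], [524.0, 272.0]]
top0 76.5 [465.9 338. ] [76.5 15.4] 12.9 [[427.0, 337.0], [430.0, 322.0], [505.0, 339.0], [501.0, 354.0]]
top0 75.0 [347.9 185.5] [14.8 75. ] 64.1 [[311.0, 195.0], [378.0, 162.0], [385.0, 176.0], [317.0, 209.0]]
top0 17.4 [ 443.5 -355.8] [17.4  8.3] 60.1 [[436.0, -361.0], [443.0, -365.0], [451.0, -350.0], [444.0, -346.0]]
side0 113.0 [474.2 246.6] [113.   35.1] 22.0 [[415.0, 242.0], [428.0, 209.0], [533.0, 251.0], [520.0, 284.0]]
side0 75.9 [466.6 349.8] [75.9 19.9] 10.5 [[427.0, 353.0], [431.0, 333.0], [506.0, 347.0], [502.0, 367.0]]
side0 75.0 [349.2 197. ] [17.5 75. ] 66.4 [[311.0, 204.0], [380.0, 174.0], [387.0, 190.0], [318.0, 220.0]]
plate [[257.2, 205.5], [258.5, 116.6], [334.6, 117.6], [333.3, 206.6]] [[511.9, -41.1, 8.0], [794.4, -30.9, 8.0], [803.7, -269.3, 8.0], [520.7, -269.6, 8.0]] [0.2827652  0.23853554 0.28300204]
140 []
150 []
165 []
135 [111, 107, 106, 109, 110, 110, 109, 110, 111, 110, 108, 109, 109, 121, 143, 147, 139, 122, 125, 145]
150 [110, 110, 112, 112, 107, 107, 106, 108, 107, 106, 104, 105, 103, 115, 141, 144, 136, 122, 125, 142]
165 [101, 83, 73, 91, 117, 121, 103, 76, 75, 92, 104, 102, 97, 113, 141, 143, 135, 125, 128, 142]
172 [111, 110, 103, 89, 82, 80, 85, 95, 104, 105, 104, 101, 97, 108, 136, 141, 137, 126, 119, 119]
285 [138, 128, 117, 131, 139, 137, 119, 86, 94, 111, 112, 111, 111, 111, 111, 112]
300 [143, 134, 122, 131, 145, 146, 134, 103, 91, 103, 107, 106, 105, 106, 107, 107]
315 [150, 141, 126, 129, 148, 152, 144, 122, 93, 101, 107, 107, 107, 106, 104, 104]
```

```bash
cat > hold.py <<'E'
from meas import *
from scipy.ndimage import map_coordinates
def edge(d,p0,p1,nrm,half=4,z=.028,n=40,sign=None,ch='g'):
    # strongest gradient along nrm at n points from p0 to p1 (pixels), line fit on plane z
    g=cv2.cvtColor(d['frame'],cv2.COLOR_RGB2GRAY).astype(float) if ch=='g' else cv2.cvtColor(d['frame'],cv2.COLOR_RGB2HSV)[...,1].astype(float)
    s=np.arange(-half,half+.01,.1); nrm=np.array(nrm,float); out=[]
    for t in np.linspace(0,1,n):
        p=np.array(p0)*(1-t)+np.array(p1)*t
        q=p+s[:,None]*nrm
        v=map_coordinates(g,[q[:,1],q[:,0]],order=1); v=np.convolve(v,np.ones(9)/9,'same'); dv=np.gradient(v)
        dv[:10]=dv[-10:]=0
        k=np.argmax(np.abs(dv) if sign is None else sign*dv)
        out.append(onplane(d,*q[k],z)[:2])
    P=np.array(out)*1000
    for _ in range(3):
        vx,vy,x,y=cv2.fitLine(P.astype('float32'),cv2.DIST_HUBER,0,.01,.01).ravel()
        r=(P-[x,y])@np.array([-vy,vx]); P=P[abs(r)<max(1,2*np.std(r))]
    ang=np.degrees(np.arctan2(vy,vx)); return np.array([x,y]),ang,np.std(r),len(P)
if __name__=='__main__':
    d=load('top0')
    R=d['view'][:3,:3];print('cam',-R.T@d['view'][:3,3])
    for nm,a in dict(boardL=((275.3,125),(275.3,175),(1,0),4,.028,40,1),boardF=((280,176),(318,177),(0,1),4,.028,40,-1),
      plateL=((259,125),(258,203),(1,0),4,.008,40,1,'s'),plateR=((332.5,180),(333,203),(1,0),4,.008,40,-1,'s'),plateF=((262,206),(330,206.5),(0,1),4,.008,40,-1,'s')).items():
        print(nm,edge(d,*a))
    # post
    f=cv2.resize(np.ascontiguousarray(d['frame'][:,:,::-1]),None,fx=4,fy=4,interpolation=cv2.INTER_CUBIC)
    g=cv2.cvtColor(f,cv2.COLOR_BGR2GRAY);h=cv2.cvtColor(f,cv2.COLOR_BGR2HSV)
    m=np.zeros(g.shape,'uint8');m[160*4:176*4,260*4:274*4]=(g[160*4:176*4,260*4:274*4]<93)
    cs,_=cv2.findContours(m,0,1);c=max(cs,key=cv2.contourArea);(x,y),r=cv2.minEnclosingCircle(c);print('post px',up([x,y]),r/4,onplane(d,*up([x,y]),.032), [up(cv2.boundingRect(c)[:2]),np.array(cv2.boundingRect(c)[2:])/4])
    L,P,r=wedge(d)[0]
    u=np.array([np.cos(np.radians(23.7)),np.sin(np.radians(23.7))]);w=np.array([-u[1],u[0]])
    o=np.array([[.427,.206]]);q=(P-o);a=q@u;b=q@w
    k=(a>.015)&(a<.105)&(b<.006);pp=np.polyfit(a[k],b[k],1);print('flat',np.degrees(np.arctan(pp[0]))+23.7,pp,a.min(),a.max(),b.min(),b.max())
    d2=load('side0')
E
python3 hold.py
```

```text
cam [ 0.28793807 -0.03320636  1.29951531]
boardL (array([678.2879 , -88.05253], dtype=float32), np.float32(2.3756046), np.float64(6.134812554369534e-08), 40)
boardF (array([ 602.9948, -158.1904], dtype=float32), np.float32(-87.007935), np.float64(0.09050930910074688), 33)
plateL (array([639.1669 , -37.39445], dtype=float32), np.float32(1.8328462), np.float64(0.6913149237258954), 39)
plateR (array([ 561.6167 , -268.79404], dtype=float32), np.float32(2.8545032), np.float64(1.1018395063085387), 40)
plateF (array([ 516.1138 , -137.08339], dtype=float32), np.float32(-88.155136), np.float64(0.6719606160869455), 37)
post px [266.8999939 167.375    ] 5.147902011871338 [ 0.625261  -0.0641978  0.032    ] [array([262.125, 162.375]), array([ 9.5 , 10.25])]
flat 24.587193543015513 [ 0.01548569 -0.00027983] 0.0003739651860859166 0.1149712674409234 -0.0003317150362743578 0.0215379641961788
```

```bash
python3 - <<'E'
from h import *
from scipy.spatial.transform import Rotation as R
s=monitor.read_state();M=R.from_rotvec(s['tcp_rot']).as_matrix();print(M.round(3),s['tool_pos'])
a=np.degrees(np.arctan2(M[1,1],M[0,1]));print('tool y heading',a)
print('turn', (24.3+90-a+90)%180-90, (np.array([.4364,.222])-s['tool_pos'][:2])*1000)
E
```

```text
[[-0.001  0.414  0.91 ]
 [-0.002  0.91  -0.414]
 [-1.    -0.002 -0.   ]] [0.27914725 0.613871   0.25204065]
tool y heading 65.54336563888077
turn 48.75663436111921 [ 157.25275015 -391.87100275]
```

Request:
play_rows(
  deltas=[
    {"x": 20, "y": -50, "z": 0, "wz": 6, "fingers": -1},
    {"x": 40, "y": -100, "z": 0, "wz": 12, "fingers": -0.6},
    {"x": 60, "y": -150, "z": 0, "wz": 18, "fingers": -0.3},
    {"x": 80, "y": -200, "z": 0, "wz": 24, "fingers": -0.2},
    {"x": 100, "y": -250, "z": 0, "wz": 30, "fingers": -0.2},
    {"x": 120, "y": -300, "z": -20, "wz": 36, "fingers": -0.2},
    {"x": 140, "y": -345, "z": -50, "wz": 42, "fingers": -0.2},
    {"x": 157, "y": -392, "z": -90, "wz": 48.8, "fingers": -0.2},
    {"x": 157.3, "y": -391.9, "z": -130, "wz": 48.8, "fingers": -0.2},
    {"x": 157.3, "y": -391.9, "z": -160, "wz": 48.8, "fingers": -0.2},
    {"x": 157.3, "y": -391.9, "z": -160, "wz": 48.8, "fingers": -0.2},
    {"x": 157.3, "y": -391.9, "z": -160, "wz": 48.8, "fingers": -0.2},
  ],
)

```text
schema error: expected keys wx, wy, wz, x, y, z, fingers
```

```bash
python3 - <<'E'
from h import *
shot('side','s1');d=shot('top','t1');s=monitor.read_state();print(s)
f=load('s1')['frame'][:,:,::-1]
cv2.imwrite('pics/c3.png',cv2.resize(f[180:340,180:360],None,fx=3.3,fy=3.3))
E
```

```text
{'time': 0.2, 'q': array([ 1.10712711e+00,  2.64466302e-01,  1.60485811e+00, -1.53476827e-06,
        1.27366940e+00, -3.68817254e-02]), 'joint_vel': array([-0.00043667, -0.00411519, -0.0040283 ,  0.00010506,  0.00060533,
       -0.00094403]), 'joint_torque': array([-2.46749805e-04, -5.15189910e+01, -3.67438173e+01, -1.07904220e-04,
        9.00196843e-03, -3.60250922e-07]), 'tool_pos': array([0.27921939, 0.61408323, 0.25243391]), 'tcp_rot': array([ 0.33367954,  1.54509999, -0.3358259 ]), 'wrist_force': array([ 0.20248771, -0.09094324,  0.44819121]), 'torque': array([-0.04746671, -0.02965503,  0.03293163]), 'width': 1.0025065226902357}
```

View pics/c3.png

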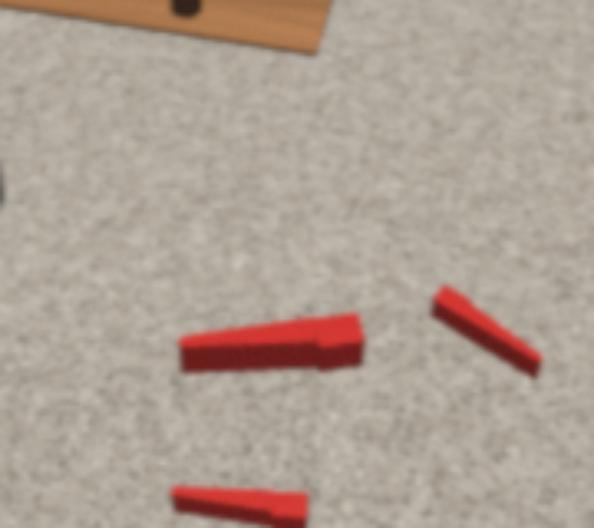

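The call was refused because every row needs all seven keys. The crop confirms the large wedge: its head is on the near-camera right and the step faces the side camera (+y).

Request:
play_rows(
  deltas=[
    {"wx": 0, "wy": 0, "x": 20, "y": -50, "z": 0, "wz": 6, "fingers": -1},
    {"wx": 0, "wy": 0, "x": 40, "y": -100, "z": 0, "wz": 12, "fingers": -0.6},
    {"wx": 0, "wy": 0, "x": 60, "y": -150, "z": 0, "wz": 18, "fingers": -0.3},
    {"wx": 0, "wy": 0, "x": 80, "y": -200, "z": 0, "wz": 24, "fingers": -0.2},
    {"wx": 0, "wy": 0, "x": 100, "y": -250, "z": 0, "wz": 30, "fingers": -0.2},
    {"wx": 0, "wy": 0, "x": 120, "y": -300, "z": -20, "wz": 36, "fingers": -0.2},
    {"wx": 0, "wy": 0, "x": 140, "y": -345, "z": -50, "wz": 42, "fingers": -0.2},
    {"wx": 0, "wy": 0, "x": 157, "y": -392, "z": -90, "wz": 48.8, "fingers": -0.2},
    {"wx": 0, "wy": 0, "x": 157.2, "y": -392, "z": -130, "wz": 48.8, "fingers": -0.2},
    {"wx": 0, "wy": 0, "x": 157.2, "y": -392, "z": -160, "wz": 48.8, "fingers": -0.2},
    {"wx": 0, "wy": 0, "x": 157.2, "y": -392, "z": -160, "wz": 48.8, "fingers": -0.2},
    {"wx": 0, "wy": 0, "x": 157.2, "y": -392, "z": -160, "wz": 48.8, "fingers": -0.2},
  ],
)

```text
time: 1.7
tool_pos: [0.4373, 0.2229, 0.0943]
tcp_rot: [-0.333, 1.544, 0.334]
wrist_force: [0.1, -0.3, -0.1]
width: 0.597
```

```bash
python3 - <<'E'
from h import *
from scipy.spatial.transform import Rotation as R
shot('side','s1');s=monitor.read_state();print(s['time'],s['tool_pos'],s['width'],s['wrist_force'],s['q'])
M=R.from_rotvec(s['tcp_rot']).as_matrix();print(np.degrees(np.arctan2(M[1,1],M[0,1])),M[2])
f=load('s1')['frame'][:,:,::-1]
cv2.imwrite('pics/c3.png',cv2.resize(f[180:340,180:360],None,fx=3.3,fy=3.3))
E
```

```text
1.75 [0.43783134 0.22320407 0.09491435] 0.5990064826788725 [0.56206187 0.60009651 1.05443393] [ 4.20764962e-01  7.51682463e-02  2.14112390e+00 -2.22352851e-06
  9.22467218e-01 -1.57534387e+00]
114.36868703482838 [-9.99995986e-01 -1.46605869e-05  2.83324976e-03]
```

View pics/c3.png

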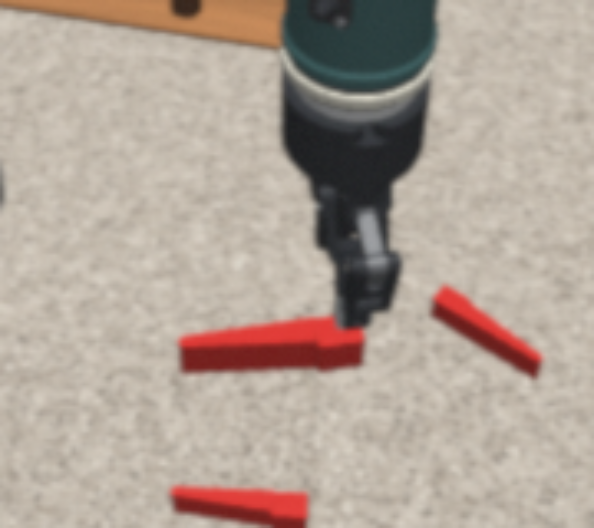

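The gripper is above the head and lined up. I'll go down and grasp.

Request:
play_rows(
  deltas=[
    {"wx": 0, "wy": 0, "wz": 0, "x": -0.5, "y": -0.5, "z": -25, "fingers": -0.2},
    {"wx": 0, "wy": 0, "wz": 0, "x": -0.5, "y": -0.5, "z": -50, "fingers": -0.2},
    {"wx": 0, "wy": 0, "wz": 0, "x": -0.5, "y": -0.5, "z": -66, "fingers": -0.2},
    {"wx": 0, "wy": 0, "wz": 0, "x": -0.5, "y": -0.5, "z": -66, "fingers": -0.2},
    {"wx": 0, "wy": 0, "wz": 0, "x": -0.5, "y": -0.5, "z": -66, "fingers": 0.2},
    {"wx": 0, "wy": 0, "wz": 0, "x": -0.5, "y": -0.5, "z": -66, "fingers": 0.6},
    {"wx": 0, "wy": 0, "wz": 0, "x": -0.5, "y": -0.5, "z": -66, "fingers": 0.8},
    {"wx": 0, "wy": 0, "wz": 0, "x": -0.5, "y": -0.5, "z": -66, "fingers": 0.8},
    {"wx": 0, "wy": 0, "wz": 0, "x": -0.5, "y": -0.5, "z": -66, "fingers": 0.8},
    {"wx": 0, "wy": 0, "wz": 0, "x": -0.5, "y": -0.5, "z": -66, "fingers": 0.8},
    {"wx": 0, "wy": 0, "wz": 0, "x": -0.5, "y": -0.5, "z": -66, "fingers": 0.8},
  ],
  grip_force=40,
)

```text
time: 3.12
tool_pos: [0.4373, 0.2225, 0.0286]
tcp_rot: [-0.333, 1.542, 0.334]
wrist_force: [-0.4, 1.0, 6.7]
width: 0.245
```

Request:
play_rows(
  deltas=[
    {"wx": 0, "wy": 0, "wz": 0, "x": 0, "y": 0, "z": 30, "fingers": 0.8},
    {"wx": 0, "wy": 0, "wz": 0, "x": 0, "y": 0, "z": 50, "fingers": 0.8},
    {"wx": 0, "wy": 0, "wz": -4, "x": 9, "y": -50, "z": 50, "fingers": 0.8},
    {"wx": 0, "wy": 0, "wz": -8, "x": 18, "y": -100, "z": 50, "fingers": 0.8},
    {"wx": 0, "wy": 0, "wz": -12, "x": 27, "y": -150, "z": 50, "fingers": 0.8},
    {"wx": 0, "wy": 0, "wz": -16, "x": 36, "y": -200, "z": 50, "fingers": 0.8},
    {"wx": 0, "wy": 0, "wz": -20, "x": 45, "y": -250, "z": 50, "fingers": 0.8},
    {"wx": 0, "wy": 0, "wz": -21.9, "x": 52, "y": -295, "z": 50, "fingers": 0.8},
    {"wx": 0, "wy": 0, "wz": -21.9, "x": 53, "y": -306, "z": 40, "fingers": 0.8},
    {"wx": 0, "wy": 0, "wz": -21.9, "x": 53, "y": -306, "z": 30, "fingers": 0.8},
    {"wx": 0, "wy": 0, "wz": -21.9, "x": 53, "y": -306, "z": 30, "fingers": 0.8},
    {"wx": 0, "wy": 0, "wz": -21.9, "x": 53, "y": -306, "z": 30, "fingers": 0.8},
  ],
)

```text
time: 4.62
tool_pos: [0.4887, -0.0828, 0.0569]
tcp_rot: [-0.035, 1.571, 0.035]
wrist_force: [0.5, 0.5, -0.3]
width: 0.251
```

```bash
cat > look.py <<'E'
import sys
from h import *
from scipy.spatial.transform import Rotation as R
t=sys.argv[1]
shot('side','s'+t);shot('top','t'+t);s=monitor.read_state();print(s['time'],s['tool_pos'],s['width'],s['wrist_force'])
M=R.from_rotvec(s['tcp_rot']).as_matrix();print(np.degrees(np.arctan2(M[1,1],M[0,1])),M[2])
a=load('s'+t)['frame'][110:230,160:310,::-1];b=load('t'+t)['frame'][110:230,230:350,::-1]
a=cv2.resize(a,None,fx=2.8,fy=2.8,interpolation=2);b=cv2.resize(b,None,fx=2.8,fy=2.8,interpolation=2)
cv2.imwrite(f'pics/l{t}.png',np.hstack([a,b]))
E
python3 look.py 2
```

```text
4.725 [ 0.48925829 -0.08313815  0.05745979] 0.24767765873981687 [ 0.44090318 -0.61285333 -1.04831462]
92.53944118667083 [-9.99999966e-01  4.87901381e-06  2.58853022e-04]
```

View pics/l2.png

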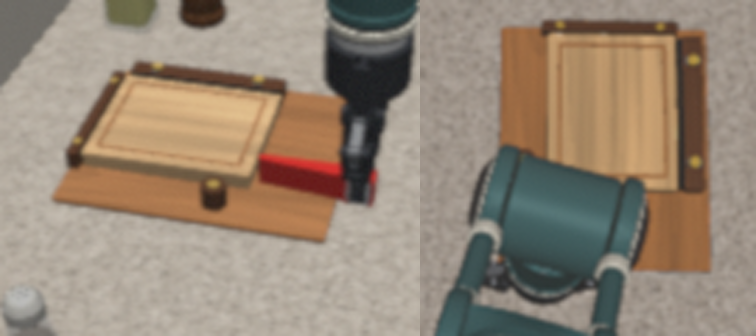

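```bash
python3 - <<'E'
from hold import *
d=load('s2')
f=d['frame'][:,:,::-1]
cv2.imwrite('pics/c4.png',cv2.resize(f[155:195,230:305],None,fx=10,fy=10,interpolation=cv2.INTER_CUBIC))
cv2.imwrite('pics/c5.png',cv2.resize(f[130:190,180:260],None,fx=10,fy=10,interpolation=cv2.INTER_CUBIC))
E
```

```text
(no output)
```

View pics/c4.png

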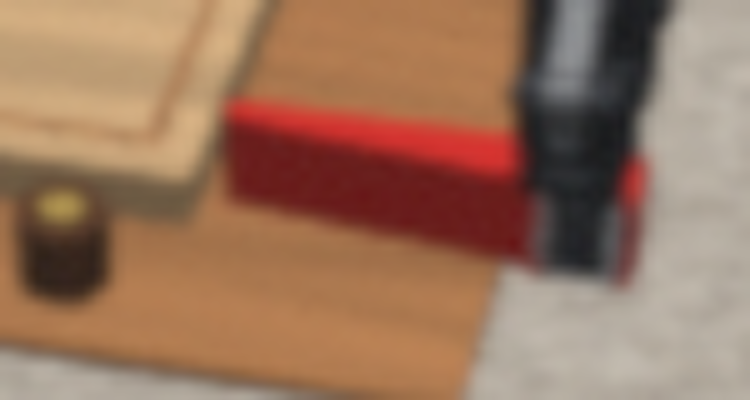

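View pics/c5.png

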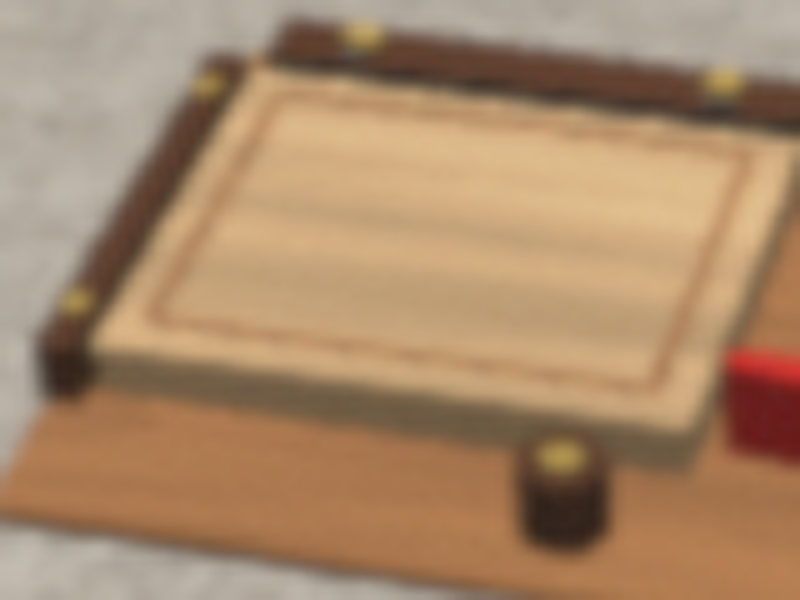

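```bash
python3 - <<'E'
from h import *
d=load('s2')
c4=lambda x,y:(230+(x+.5)/10-.5,155+(y+.5)/10-.5)
c5=lambda x,y:(180+(x+.5)/10-.5,130+(y+.5)/10-.5)
P=lambda n,uv,z:print(n,(onplane(d,*uv,z)*1000).round(1))
P('board corner FL top',c4(193,187),.028);P('board FL bottom',c4(193,218),.008)
P('board corner FL top c5',c5(690,432),.028)
P('board BL top',c5(95,352),.028)
P('post top',c4(62,205),.033)
P('wedge tip top',c4(228,103),.0588);P('wedge tip bottom',c4(233,200),.0288);
P('slant top near finger',c4(520,168),.0588);P('flat top near finger',c4(518,135),.0588)
P('head back left bottom',c4(625,285),.0288);P('head back top left',c4(625,208),.0588)
P('plate FL corner',c4(465,400),.008)
E
```

```text
board corner FL top [598.3 -84.9  28. ]
board FL bottom [601.7 -95.    8. ]
board corner FL top c5 [599.7 -86.7  28. ]
board BL top [770.8 -78.2  28. ]
post top [628.5 -63.   33. ]
wedge tip top [588.1 -85.3  58.8]
wedge tip bottom [586.1 -81.4  28.8]
slant top near finger [507.2 -78.4  58.8]
flat top near finger [510.6 -91.6  58.8]
head back left bottom [476.9 -74.   28.8]
head back top left [477.7 -69.4  58.8]
plate FL corner [512.1 -42.    8. ]
```

Request:
play_rows(
  deltas=[
    {"wx": 0, "wy": 0, "wz": 0, "x": 0, "y": 0.5, "z": -10, "fingers": 0.8},
    {"wx": 0, "wy": 0, "wz": 0, "x": 0, "y": 0.5, "z": -19, "fingers": 0.8},
    {"wx": 0, "wy": 0, "wz": 0, "x": 0, "y": 0.5, "z": -19, "fingers": 0.8},
    {"wx": 0, "wy": 0, "wz": 0, "x": 6, "y": 0.8, "z": -19, "fingers": 0.8},
    {"wx": 0, "wy": 0, "wz": 0, "x": 12, "y": 1, "z": -19, "fingers": 0.8},
    {"wx": 0, "wy": 0, "wz": 0, "x": 18, "y": 1.3, "z": -19, "fingers": 0.8},
    {"wx": 0, "wy": 0, "wz": 0, "x": 24, "y": 1.5, "z": -19, "fingers": 0.8},
    {"wx": 0, "wy": 0, "wz": 0, "x": 30, "y": 1.8, "z": -19, "fingers": 0.8},
    {"wx": 0, "wy": 0, "wz": 0, "x": 34, "y": 2, "z": -19, "fingers": 0.8},
    {"wx": 0, "wy": 0, "wz": 0, "x": 34, "y": 2, "z": -19, "fingers": 0.8},
  ],
)

```text
time: 5.98
tool_pos: [0.5235, -0.082, 0.0383]
tcp_rot: [-0.034, 1.57, 0.034]
wrist_force: [-0.8, -0.1, -1.0]
width: 0.251
```

```bash
python3 look.py 3; python3 - <<'E'
from h import *
cv2.imwrite('pics/c6.png',cv2.resize(load('s3')['frame'][150:195,220:305,::-1],None,fx=9,fy=9,interpolation=cv2.INTER_CUBIC))
E
```

```text
6.075 [ 0.52297963 -0.08207717  0.03820104] 0.24699282420647095 [ 0.49529939  0.59478883 -1.05565516]
92.44897739091691 [-9.99999959e-01 -3.05601156e-05 -2.85594647e-04]
```

View pics/c6.png

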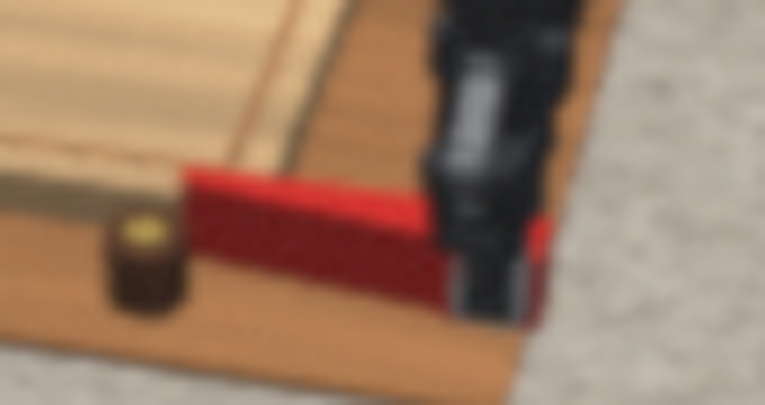

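The tip is at the slot mouth with the board corner behind it, and there is no contact force yet. I'll advance gently.

Request:
play_rows(
  deltas=[
    {"wx": 0, "wy": 0, "wz": 0, "x": 4, "y": 0.2, "z": 0, "fingers": 0.8},
    {"wx": 0, "wy": 0, "wz": 0, "x": 8, "y": 0.4, "z": 0, "fingers": 0.8},
    {"wx": 0, "wy": 0, "wz": 0, "x": 12, "y": 0.5, "z": 0, "fingers": 0.8},
    {"wx": 0, "wy": 0, "wz": 0, "x": 16, "y": 0.7, "z": 0, "fingers": 0.8},
    {"wx": 0, "wy": 0, "wz": 0, "x": 16, "y": 0.7, "z": 0, "fingers": 0.8},
  ],
)

```text
time: 6.7
tool_pos: [0.5397, -0.0813, 0.0383]
tcp_rot: [-0.034, 1.57, 0.034]
wrist_force: [-0.1, 1.2, -0.9]
width: 0.252
```

Request:
play_rows(
  deltas=[
    {"wx": 0, "wy": 0, "wz": 0, "x": 0, "y": -0.7, "z": 0, "fingers": 0.8},
    {"wx": 0, "wy": 0, "wz": 0, "x": 0, "y": -1.2, "z": 0, "fingers": 0.8},
    {"wx": 0, "wy": 0, "wz": 0, "x": 0, "y": -1.2, "z": 0, "fingers": 0.8},
  ],
)

```text
time: 7.08
tool_pos: [0.539, -0.0825, 0.0383]
tcp_rot: [-0.033, 1.571, 0.034]
wrist_force: [-0.2, 1.7, 0.1]
width: 0.248
```

Request:
play_rows(
  deltas=[
    {"wx": 0, "wy": 0, "wz": 0, "x": 0, "y": -0.6, "z": 0, "fingers": 0.8},
    {"wx": 0, "wy": 0, "wz": 0, "x": 0, "y": -0.6, "z": 0, "fingers": 0.8},
  ],
)

```text
time: 7.32
tool_pos: [0.5389, -0.083, 0.0383]
tcp_rot: [-0.033, 1.571, 0.034]
wrist_force: [-1.0, 2.6, 0.0]
width: 0.255
```

Request:
play_rows(
  deltas=[
    {"wx": 0, "wy": 0, "wz": 0, "x": 0, "y": -0.6, "z": 0, "fingers": 0.8},
    {"wx": 0, "wy": 0, "wz": 0, "x": 0, "y": -0.6, "z": 0, "fingers": 0.8},
  ],
)

```text
time: 7.58
tool_pos: [0.5388, -0.0833, 0.0382]
tcp_rot: [-0.033, 1.571, 0.034]
wrist_force: [-1.0, 4.9, 0.8]
width: 0.246
```

Contact with the board at y ≈ -0.083 agrees with the measured edge. I'll ease off, lower slightly and slide in along the edge.

Request:
play_rows(
  deltas=[
    {"wx": 0, "wy": 0, "wz": 0, "x": 0, "y": 0.6, "z": -1, "fingers": 0.8},
    {"wx": 0, "wy": 0, "wz": 0, "x": 3, "y": 0.8, "z": -1, "fingers": 0.8},
    {"wx": 0, "wy": 0, "wz": 0, "x": 6, "y": 0.9, "z": -1, "fingers": 0.8},
    {"wx": 0, "wy": 0, "wz": 0, "x": 9, "y": 1, "z": -1, "fingers": 0.8},
    {"wx": 0, "wy": 0, "wz": 0, "x": 12, "y": 1.1, "z": -1, "fingers": 0.8},
    {"wx": 0, "wy": 0, "wz": 0, "x": 12, "y": 1.1, "z": -1, "fingers": 0.8},
  ],
)

```text
time: 8.32
tool_pos: [0.5514, -0.0825, 0.037]
tcp_rot: [-0.033, 1.57, 0.034]
wrist_force: [-1.8, 4.1, -1.5]
width: 0.25
```

Request:
play_rows(
  deltas=[
    {"wx": 0, "wy": 0, "wz": 0, "x": 2, "y": 0.1, "z": 0, "fingers": 0.8},
    {"wx": 0, "wy": 0, "wz": 0, "x": 4, "y": 0.2, "z": 0, "fingers": 0.8},
    {"wx": 0, "wy": 0, "wz": 0, "x": 6, "y": 0.3, "z": 0, "fingers": 0.8},
    {"wx": 0, "wy": 0, "wz": 0, "x": 6, "y": 0.3, "z": 0, "fingers": 0.8},
  ],
)

```text
time: 8.82
tool_pos: [0.5572, -0.0822, 0.0372]
tcp_rot: [-0.033, 1.571, 0.034]
wrist_force: [-2.2, 4.1, -1.6]
width: 0.253
```

Request:
play_rows(
  deltas=[
    {"wx": 0, "wy": 0, "wz": 0, "x": 2, "y": 0.3, "z": 0, "fingers": 0.8},
    {"wx": 0, "wy": 0, "wz": 0, "x": 4, "y": 0.4, "z": 0, "fingers": 0.8},
    {"wx": 0, "wy": 0, "wz": 0, "x": 4, "y": 0.4, "z": 0, "fingers": 0.8},
  ],
)

```text
time: 9.2
tool_pos: [0.5615, -0.082, 0.0373]
tcp_rot: [-0.034, 1.57, 0.033]
wrist_force: [-1.7, 4.7, -1.6]
width: 0.25
```

Request:
play_rows(
  deltas=[
    {"wx": 0, "wy": 0, "wz": 0, "x": 2, "y": 0.1, "z": 0, "fingers": 0.8},
    {"wx": 0, "wy": 0, "wz": 0, "x": 4, "y": 0.2, "z": 0, "fingers": 0.8},
    {"wx": 0, "wy": 0, "wz": 0, "x": 4, "y": 0.2, "z": 0, "fingers": 0.8},
  ],
)

```text
time: 9.57
tool_pos: [0.5654, -0.0817, 0.0373]
tcp_rot: [-0.034, 1.57, 0.034]
wrist_force: [-1.6, 4.4, -2.4]
width: 0.249
```

```bash
python3 look.py 4; python3 - <<'E'
from h import *
cv2.imwrite('pics/c7.png',cv2.resize(load('s4')['frame'][150:195,220:305,::-1],None,fx=9,fy=9,interpolation=cv2.INTER_CUBIC))
E
```

```text
9.675 [ 0.56542875 -0.08172339  0.03731338] 0.24949916313414822 [-2.41688443  4.02531916 -1.92879985]
92.45117129552105 [-9.99999817e-01 -6.72575187e-05  6.00778807e-04]
```

View pics/c7.png

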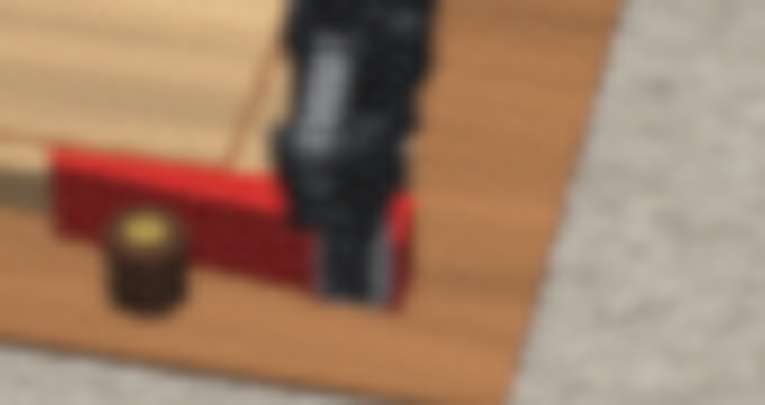

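Request:
play_rows(
  deltas=[
    {"wx": 0, "wy": 0, "wz": 0, "x": 2, "y": 0.1, "z": 0, "fingers": 0.8},
    {"wx": 0, "wy": 0, "wz": 0, "x": 4, "y": 0.2, "z": 0, "fingers": 0.8},
    {"wx": 0, "wy": 0, "wz": 0, "x": 4, "y": 0.2, "z": 0, "fingers": 0.8},
  ],
)

```text
time: 10.05
tool_pos: [0.5694, -0.0815, 0.0373]
tcp_rot: [-0.033, 1.57, 0.034]
wrist_force: [-1.7, 3.8, -0.8]
width: 0.248
```

Request:
play_rows(
  deltas=[
    {"wx": 0, "wy": 0, "wz": 0, "x": 2, "y": 0.1, "z": 0, "fingers": 0.8},
    {"wx": 0, "wy": 0, "wz": 0, "x": 3, "y": 0.15, "z": 0, "fingers": 0.8},
    {"wx": 0, "wy": 0, "wz": 0, "x": 3, "y": 0.15, "z": 0, "fingers": 0.8},
  ],
)

```text
time: 10.42
tool_pos: [0.5723, -0.0814, 0.0373]
tcp_rot: [-0.034, 1.57, 0.034]
wrist_force: [-2.6, 3.7, -1.1]
width: 0.249
```

Now I'll lower it onto the plate and release. Then the gripper lifts, backs off, shuts and pushes from behind.

Request:
play_rows(
  deltas=[
    {"wx": 0, "wy": 0, "wz": 0, "x": 0, "y": 0.1, "z": -0.6, "fingers": 0.8},
    {"wx": 0, "wy": 0, "wz": 0, "x": 0, "y": 0.1, "z": -0.6, "fingers": 0.3},
    {"wx": 0, "wy": 0, "wz": 0, "x": 0, "y": 0.1, "z": -0.6, "fingers": 0},
    {"wx": 0, "wy": 0, "wz": 0, "x": 0, "y": 0.1, "z": -0.6, "fingers": -0.1},
    {"wx": 0, "wy": 0, "wz": 0, "x": 0, "y": 0.1, "z": -0.6, "fingers": -0.1},
    {"wx": 0, "wy": 0, "wz": 0, "x": 0, "y": 0, "z": 20, "fingers": -0.1},
    {"wx": 0, "wy": 0, "wz": 0, "x": 0, "y": 0, "z": 45, "fingers": -0.1},
    {"wx": 0, "wy": 0, "wz": 0, "x": -25, "y": -1, "z": 55, "fingers": 0.3},
    {"wx": 0, "wy": 0, "wz": 0, "x": -50, "y": -2, "z": 55, "fingers": 1},
    {"wx": 0, "wy": 0, "wz": 0, "x": -75, "y": -3, "z": 55, "fingers": 1},
    {"wx": 0, "wy": 0, "wz": 0, "x": -75, "y": -3, "z": 55, "fingers": 1},
    {"wx": 0, "wy": 0, "wz": 0, "x": -75, "y": -3, "z": 55, "fingers": 1},
  ],
)

```text
time: 11.92
tool_pos: [0.4981, -0.0846, 0.0927]
tcp_rot: [-0.034, 1.569, 0.033]
wrist_force: [0.4, -0.5, 0.1]
width: 0.004
```

```bash
python3 look.py 5; python3 - <<'E'
from h import *
cv2.imwrite('pics/c8.png',cv2.resize(load('s5')['frame'][140:195,200:305,::-1],None,fx=7.5,fy=7.5,interpolation=cv2.INTER_CUBIC))
E
```

```text
12.025 [ 0.49836863 -0.08455594  0.0926603 ] 0.0007610976152777533 [ 0.29777616 -0.33705793 -0.00684671]
92.45327831904285 [-9.99999022e-01 -3.47979667e-04  1.35472648e-03]
```

View pics/c8.png

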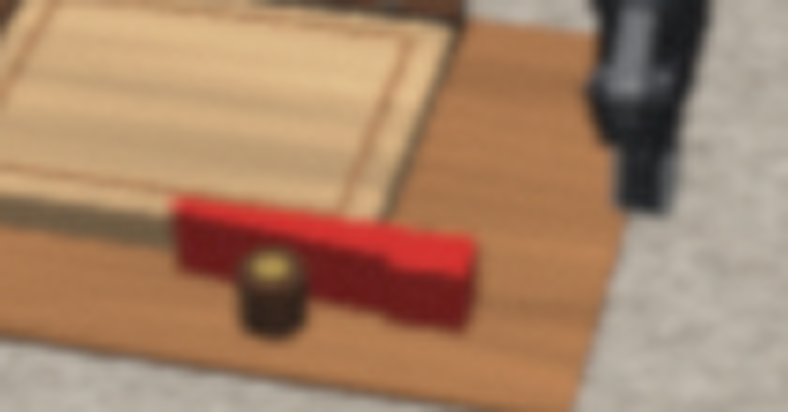

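View pics/l5.png

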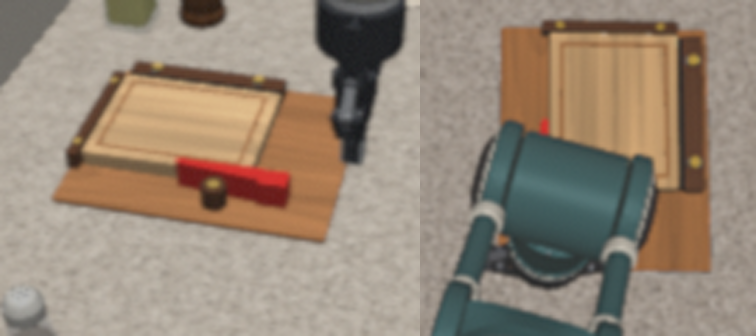

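The wedge lies flat in the slot along the board edge, with its tip past the post. I'll lower the shut fingers behind the head and push.

Request:
play_rows(
  deltas=[
    {"wx": 0, "wy": 0, "wz": 0, "x": 10, "y": 0, "z": -30, "fingers": 1},
    {"wx": 0, "wy": 0, "wz": 0, "x": 20, "y": 0, "z": -58, "fingers": 1},
    {"wx": 0, "wy": 0, "wz": 0, "x": 30, "y": 0.5, "z": -58.5, "fingers": 1},
    {"wx": 0, "wy": 0, "wz": 0, "x": 36, "y": 0.8, "z": -58.5, "fingers": 1},
    {"wx": 0, "wy": 0, "wz": 0, "x": 42, "y": 1, "z": -58.5, "fingers": 1},
    {"wx": 0, "wy": 0, "wz": 0, "x": 45, "y": 1.2, "z": -58.5, "fingers": 1},
    {"wx": 0, "wy": 0, "wz": 0, "x": 45, "y": 1.2, "z": -58.5, "fingers": 1},
  ],
)

```text
time: 12.9
tool_pos: [0.5427, -0.0833, 0.0344]
tcp_rot: [-0.034, 1.569, 0.033]
wrist_force: [-0.5, -0.9, -0.5]
width: -0.0
```

Request:
play_rows(
  deltas=[
    {"wx": 0, "wy": 0, "wz": 0, "x": 1, "y": 0, "z": 0, "fingers": 1},
    {"wx": 0, "wy": 0, "wz": 0, "x": 2, "y": 0.1, "z": 0, "fingers": 1},
    {"wx": 0, "wy": 0, "wz": 0, "x": 3, "y": 0.1, "z": 0, "fingers": 1},
    {"wx": 0, "wy": 0, "wz": 0, "x": 3, "y": 0.1, "z": 0, "fingers": 1},
  ],
)

```text
time: 13.4
tool_pos: [0.5452, -0.0831, 0.0338]
tcp_rot: [-0.034, 1.571, 0.034]
wrist_force: [0.5, 0.4, 0.2]
width: 0.005
```

Request:
play_rows(
  deltas=[
    {"wx": 0, "wy": 0, "wz": 0, "x": 1, "y": 0, "z": 0, "fingers": 1},
    {"wx": 0, "wy": 0, "wz": 0, "x": 2, "y": 0.1, "z": 0, "fingers": 1},
    {"wx": 0, "wy": 0, "wz": 0, "x": 2, "y": 0.1, "z": 0, "fingers": 1},
  ],
)

```text
time: 13.78
tool_pos: [0.5472, -0.083, 0.0338]
tcp_rot: [-0.034, 1.571, 0.034]
wrist_force: [0.0, -0.1, 0.2]
width: 0.003
```

Request:
play_rows(
  deltas=[
    {"wx": 0, "wy": 0, "wz": 0, "x": 1, "y": 0, "z": 0, "fingers": 1},
    {"wx": 0, "wy": 0, "wz": 0, "x": 2, "y": 0.1, "z": 0, "fingers": 1},
    {"wx": 0, "wy": 0, "wz": 0, "x": 2, "y": 0.1, "z": 0, "fingers": 1},
  ],
)

```text
time: 14.15
tool_pos: [0.5489, -0.0828, 0.0337]
tcp_rot: [-0.033, 1.571, 0.034]
wrist_force: [-1.6, -0.2, 1.2]
width: 0.001
```

Request:
play_rows(
  deltas=[
    {"wx": 0, "wy": 0, "wz": 0, "x": 1, "y": 0, "z": 0, "fingers": 1},
    {"wx": 0, "wy": 0, "wz": 0, "x": 2, "y": 0.1, "z": 0, "fingers": 1},
    {"wx": 0, "wy": 0, "wz": 0, "x": 2, "y": 0.1, "z": 0, "fingers": 1},
  ],
)

```text
time: 14.52
tool_pos: [0.5502, -0.0826, 0.0336]
tcp_rot: [-0.033, 1.573, 0.034]
wrist_force: [-6.0, 1.2, 3.8]
width: -0.001
```

Request:
play_rows(
  deltas=[
    {"wx": 0, "wy": 0, "wz": 0, "x": 1, "y": 0, "z": 0, "fingers": 1},
    {"wx": 0, "wy": 0, "wz": 0, "x": 2, "y": 0.1, "z": 0, "fingers": 1},
    {"wx": 0, "wy": 0, "wz": 0, "x": 2, "y": 0.1, "z": 0, "fingers": 1},
  ],
)

```text
time: 14.9
tool_pos: [0.5513, -0.0824, 0.0334]
tcp_rot: [-0.033, 1.574, 0.034]
wrist_force: [-7.5, 1.2, 6.2]
width: 0.0
```

```bash
python3 look.py 6; python3 - <<'E'
from h import *
cv2.imwrite('pics/c9.png',cv2.resize(load('s6')['frame'][140:195,200:305,::-1],None,fx=7.5,fy=7.5,interpolation=cv2.INTER_CUBIC))
E
```

```text
15.0 [ 0.55131651 -0.08242329  0.03343463] 0.004776517305319033 [-7.06751376  0.8246939   5.66219725]
92.45272806905379 [-9.99992361e-01  7.52641866e-04 -3.83548237e-03]
```

View pics/c9.png

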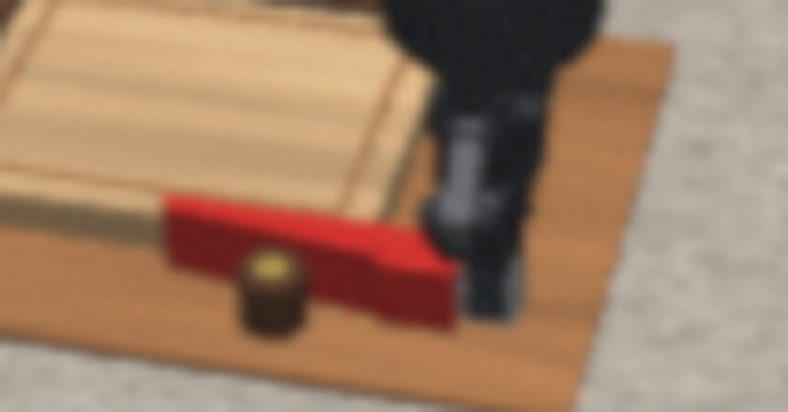

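The wedge is still flat and is now resisting at about 7 N. The tool is also dragging down with about 6 N, so I'll relieve z while pushing on.

Request:
play_rows(
  deltas=[
    {"wx": 0, "wy": 0, "wz": 0, "x": 0, "y": 0, "z": 0.6, "fingers": 1},
    {"wx": 0, "wy": 0, "wz": 0, "x": 0.5, "y": 0, "z": 0.8, "fingers": 1},
    {"wx": 0, "wy": 0, "wz": 0, "x": 1, "y": 0, "z": 0.8, "fingers": 1},
    {"wx": 0, "wy": 0, "wz": 0, "x": 1, "y": 0, "z": 0.8, "fingers": 1},
  ],
)

```text
time: 15.5
tool_pos: [0.5524, -0.0822, 0.0336]
tcp_rot: [-0.033, 1.574, 0.034]
wrist_force: [-6.5, 1.9, -0.4]
width: 0.0
```

Request:
play_rows(
  deltas=[
    {"wx": 0, "wy": 0, "wz": 0, "x": 0.5, "y": 0, "z": 0.2, "fingers": 1},
    {"wx": 0, "wy": 0, "wz": 0, "x": 1, "y": 0, "z": 0.3, "fingers": 1},
    {"wx": 0, "wy": 0, "wz": 0, "x": 1, "y": 0, "z": 0.3, "fingers": 1},
  ],
)

```text
time: 15.88
tool_pos: [0.5528, -0.0822, 0.0336]
tcp_rot: [-0.033, 1.575, 0.034]
wrist_force: [-7.2, 2.1, 0.3]
width: -0.002
```

Request:
play_rows(
  deltas=[
    {"wx": 0, "wy": 0, "wz": 0, "x": 0.5, "y": 0, "z": 0.2, "fingers": 1},
    {"wx": 0, "wy": 0, "wz": 0, "x": 1.2, "y": 0, "z": 0.3, "fingers": 1},
    {"wx": 0, "wy": 0, "wz": 0, "x": 1.2, "y": 0, "z": 0.3, "fingers": 1},
    {"wx": 0, "wy": 0, "wz": 0, "x": 1.2, "y": 0, "z": 0.3, "fingers": 1},
  ],
)

```text
time: 16.38
tool_pos: [0.5533, -0.0822, 0.0336]
tcp_rot: [-0.033, 1.577, 0.035]
wrist_force: [-7.9, 0.3, 0.7]
width: 0.0
```

Request:
play_rows(
  deltas=[
    {"wx": 0, "wy": 0, "wz": 0, "x": 0.5, "y": 0, "z": 0.2, "fingers": 1},
    {"wx": 0, "wy": 0, "wz": 0, "x": 1.2, "y": 0, "z": 0.3, "fingers": 1},
    {"wx": 0, "wy": 0, "wz": 0, "x": 1.2, "y": 0, "z": 0.3, "fingers": 1},
    {"wx": 0, "wy": 0, "wz": 0, "x": 1.2, "y": 0, "z": 0.3, "fingers": 1},
  ],
)

```text
time: 16.88
tool_pos: [0.5538, -0.0822, 0.0336]
tcp_rot: [-0.033, 1.578, 0.035]
wrist_force: [-10.0, 1.3, 1.2]
width: -0.0
```

Request:
play_rows(
  deltas=[
    {"wx": 0, "wy": 0, "wz": 0, "x": 0.5, "y": 0, "z": 0.2, "fingers": 1},
    {"wx": 0, "wy": 0, "wz": 0, "x": 1.2, "y": 0, "z": 0.4, "fingers": 1},
    {"wx": 0, "wy": 0, "wz": 0, "x": 1.2, "y": 0, "z": 0.4, "fingers": 1},
    {"wx": 0, "wy": 0, "wz": 0, "x": 1.2, "y": 0, "z": 0.4, "fingers": 1},
  ],
)

```text
time: 17.38
tool_pos: [0.5541, -0.0822, 0.0337]
tcp_rot: [-0.033, 1.58, 0.035]
wrist_force: [-10.9, 0.7, 0.9]
width: 0.001
```

```bash
python3 - <<'E'
from h import *
for i in range(3):
    eyes.read_camera('side'); s=monitor.read_state(); print(s['time'],s['tool_pos'].round(4),s['wrist_force'].round(1))
E
```

```text
17.425 [ 0.5541 -0.0822  0.0337] [-11.6   0.5   1.4]
17.475 [ 0.5541 -0.0822  0.0337] [-10.4  -0.1   0.5]
17.525 [ 0.5541 -0.0822  0.0337] [-10.2   0.6   0.4]
```

Request:
play_rows(
  deltas=[
    {"wx": 0, "wy": 0, "wz": 0, "x": 0.6, "y": 0, "z": 0.2, "fingers": 1},
    {"wx": 0, "wy": 0, "wz": 0, "x": 1.6, "y": 0, "z": 0.4, "fingers": 1},
    {"wx": 0, "wy": 0, "wz": 0, "x": 1.6, "y": 0, "z": 0.4, "fingers": 1},
    {"wx": 0, "wy": 0, "wz": 0, "x": 1.6, "y": 0, "z": 0.4, "fingers": 1},
  ],
)

```text
time: 18.02
tool_pos: [0.5548, -0.0822, 0.0337]
tcp_rot: [-0.033, 1.582, 0.035]
wrist_force: [-12.2, -0.8, 1.5]
width: -0.0
```

```bash
python3 - <<'E'
from h import *
for i in range(3):
    eyes.read_camera('side'); s=monitor.read_state(); print(s['time'],s['tool_pos'].round(4),s['wrist_force'].round(1))
E
```

```text
18.075 [ 0.5548 -0.0822  0.0337] [-12.7   0.4   0.9]
18.125 [ 0.5548 -0.0822  0.0337] [-12.8   0.1   1.3]
18.175 [ 0.5548 -0.0822  0.0337] [-12.1   0.3   1.7]
```

The push is about 12.5 N with no side force. I'll back off and check whether it springs back, then tap once more to straighten it.

Request:
play_rows(
  deltas=[
    {"wx": 0, "wy": 0, "wz": 0, "x": -6, "y": -0.2, "z": -1, "fingers": 1},
    {"wx": 0, "wy": 0, "wz": 0, "x": -14, "y": -0.5, "z": -2, "fingers": 1},
    {"wx": 0, "wy": 0, "wz": 0, "x": -14, "y": -0.5, "z": -2, "fingers": 1},
    {"wx": 0, "wy": 0, "wz": 0, "x": -14, "y": -0.5, "z": -2, "fingers": 1},
  ],
)

```text
time: 18.68
tool_pos: [0.5473, -0.0834, 0.0349]
tcp_rot: [-0.034, 1.569, 0.033]
wrist_force: [-0.2, -0.1, 0.1]
width: 0.002
```

```bash
python3 look.py 7; python3 - <<'E'
from h import *
cv2.imwrite('pics/c10.png',cv2.resize(load('s7')['frame'][140:195,200:305,::-1],None,fx=7.5,fy=7.5,interpolation=cv2.INTER_CUBIC))
E
```

```text
18.775 [ 0.54710911 -0.08331813  0.03473599] 0.004224092397667185 [0.08109186 0.14856064 0.34434613]
92.44656389263658 [-9.99998963e-01 -3.18873963e-04  1.40454852e-03]
```

View pics/c10.png

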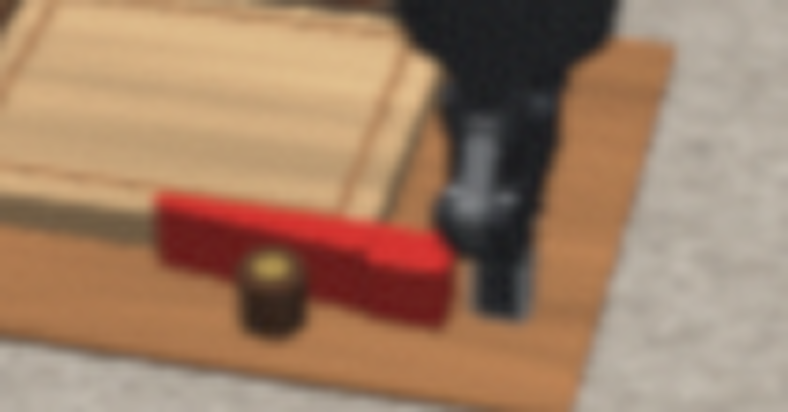

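The wedge stayed in place. Now a second push to confirm resistance.

Request:
play_rows(
  deltas=[
    {"wx": 0, "wy": 0, "wz": 0, "x": 3, "y": 0.1, "z": 0, "fingers": 1},
    {"wx": 0, "wy": 0, "wz": 0, "x": 6, "y": 0.2, "z": 0, "fingers": 1},
    {"wx": 0, "wy": 0, "wz": 0, "x": 8, "y": 0.3, "z": 0.3, "fingers": 1},
    {"wx": 0, "wy": 0, "wz": 0, "x": 10, "y": 0.4, "z": 0.8, "fingers": 1},
    {"wx": 0, "wy": 0, "wz": 0, "x": 11, "y": 0.4, "z": 1.2, "fingers": 1},
    {"wx": 0, "wy": 0, "wz": 0, "x": 11, "y": 0.4, "z": 1.2, "fingers": 1},
    {"wx": 0, "wy": 0, "wz": 0, "x": 11, "y": 0.4, "z": 1.2, "fingers": 1},
  ],
)

```text
time: 19.65
tool_pos: [0.5547, -0.0829, 0.0345]
tcp_rot: [-0.033, 1.576, 0.034]
wrist_force: [-5.0, -1.2, 1.6]
width: -0.0
```

Request:
play_rows(
  deltas=[
    {"wx": 0, "wy": 0, "wz": 0, "x": 1.2, "y": 0, "z": 0.4, "fingers": 1},
    {"wx": 0, "wy": 0, "wz": 0, "x": 2.4, "y": 0.1, "z": 0.8, "fingers": 1},
    {"wx": 0, "wy": 0, "wz": 0, "x": 2.4, "y": 0.1, "z": 0.8, "fingers": 1},
    {"wx": 0, "wy": 0, "wz": 0, "x": 2.4, "y": 0.1, "z": 0.8, "fingers": 1},
  ],
)

```text
time: 20.15
tool_pos: [0.5549, -0.0828, 0.0345]
tcp_rot: [-0.033, 1.581, 0.034]
wrist_force: [-9.9, -3.1, 2.6]
width: 0.001
```

```bash
python3 - <<'E'
from h import *
for i in range(3):
    eyes.read_camera('side'); s=monitor.read_state(); print(s['time'],s['tool_pos'].round(4),s['wrist_force'].round(1))
E
```

```text
20.2 [ 0.5549 -0.0828  0.0345] [-9.6 -2.9  3.9]
20.25 [ 0.5549 -0.0828  0.0346] [-9.9 -3.   3.5]
20.3 [ 0.5549 -0.0828  0.0345] [-10.   -2.9   3.1]
```

Request:
play_rows(
  deltas=[
    {"wx": 0, "wy": 0, "wz": 0, "x": 0.6, "y": -0.5, "z": 0.4, "fingers": 1},
    {"wx": 0, "wy": 0, "wz": 0, "x": 1.4, "y": -0.6, "z": 0.8, "fingers": 1},
    {"wx": 0, "wy": 0, "wz": 0, "x": 1.8, "y": -0.6, "z": 0.9, "fingers": 1},
    {"wx": 0, "wy": 0, "wz": 0, "x": 1.8, "y": -0.6, "z": 0.9, "fingers": 1},
  ],
)

```text
time: 20.8
tool_pos: [0.555, -0.0828, 0.0346]
tcp_rot: [-0.033, 1.584, 0.035]
wrist_force: [-13.0, -1.4, 2.6]
width: -0.002
```

```bash
python3 - <<'E'
from h import *
for i in range(3):
    eyes.read_camera('side'); s=monitor.read_state(); print(s['time'],s['tool_pos'].round(4),s['wrist_force'].round(1))
E
```

```text
20.85 [ 0.5549 -0.0828  0.0346] [-11.9  -0.2   2.1]
20.9 [ 0.5549 -0.0828  0.0345] [-12.5  -0.9   2.4]
20.95 [ 0.555  -0.0828  0.0346] [-13.5  -0.9   3. ]
```

It holds 13 N without moving, so I'll stop there, before it gets near the crushing limit. Retracting and checking.

Request:
play_rows(
  deltas=[
    {"wx": 0, "wy": 0, "wz": 0, "x": -6, "y": -0.2, "z": -2, "fingers": 1},
    {"wx": 0, "wy": 0, "wz": 0, "x": -20, "y": -0.5, "z": -2, "fingers": 1},
    {"wx": 0, "wy": 0, "wz": 0, "x": -35, "y": -1, "z": 0, "fingers": 1},
    {"wx": 0, "wy": 0, "wz": 0, "x": -50, "y": -1, "z": 40, "fingers": 1},
    {"wx": 0, "wy": 0, "wz": 0, "x": -70, "y": 40, "z": 90, "fingers": 1},
    {"wx": 0, "wy": 0, "wz": 0, "x": -90, "y": 90, "z": 140, "fingers": 1},
    {"wx": 0, "wy": 0, "wz": 0, "x": -100, "y": 140, "z": 170, "fingers": 1},
    {"wx": 0, "wy": 0, "wz": 0, "x": -100, "y": 190, "z": 170, "fingers": 1},
    {"wx": 0, "wy": 0, "wz": 0, "x": -100, "y": 240, "z": 170, "fingers": 1},
    {"wx": 0, "wy": 0, "wz": 0, "x": -100, "y": 240, "z": 170, "fingers": 1},
    {"wx": 0, "wy": 0, "wz": 0, "x": -100, "y": 240, "z": 170, "fingers": 1},
  ],
)

```text
time: 22.32
tool_pos: [0.461, 0.1563, 0.2071]
tcp_rot: [-0.035, 1.571, 0.034]
wrist_force: [-1.3, 0.3, 0.1]
width: 0.0
```

```bash
python3 look.py 8; python3 - <<'E'
from hold import *
d=load('t8');L,P,r=wedge(d,.038)[0]
print(L,r, cv2.boxPoints(r).round(1).tolist())
print('board',edge(d,(275.3,125),(275.3,148),(1,0),4,.028,40,1),edge(d,(280,176),(318,177),(0,1),4,.028,40,-1))
for n,u,v in[('salt',192,133),('mug',133,138),('jam',368,238)]: print(n,pt(d,u,v).round(4))
a,b=load('s0')['frame'].astype(int),load('s8')['frame'].astype(int) if False else load('s8')['frame'].astype(int)
E
```

```text
22.425 [0.46123488 0.15553316 0.20696433] -0.0008197564086621891 [ 0.23323283 -0.41938759 -0.19180975]
92.37744602316664 [-9.99999852e-01 -4.59493017e-04 -2.91561392e-04]
116.07371520996094 ((622.7011108398438, -79.83931732177734), (116.07371520996094, 23.89444923400879), 1.433252215385437) [[564.4000244140625, -69.30000305175781], [565.0, -93.19999694824219], [681.0, -90.30000305175781], [680.4000244140625, -66.4000015258789]]
board (array([727.15173, -89.08432], dtype=float32), np.float32(2.3493307), np.float64(8.42054210771613e-07), 40) (array([ 603.446  , -166.06985], dtype=float32), np.float32(-86.95086), np.float64(0.09050530077055845), 40)
salt [0.7025 0.16   0.087 ]
mug [0.6743 0.3265 0.0987]
jam [ 0.4209 -0.3477  0.106 ]Traceback (most recent call last):
  File "<stdin>", line 6, in <module>
  File "h.py", line 5, in load
    def load(tag): return dict(np.load(f'{tag}.npz'))
                               ~~~~~~~^^^^^^^^^^^^^^
    fid = stack.enter_context(open(os.fspath(file), "rb"))
                              ~~~~^^^^^^^^^^^^^^^^^^^^^^^
FileNotFoundError: [Errno 2] No such file or directory: 's0.npz'
```

View pics/l8.png

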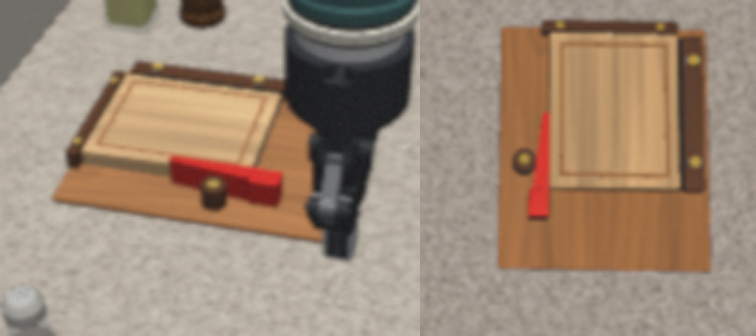

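```bash
python3 - <<'E'
from hold import *
d=load('t8');f=d['frame'][:,:,::-1]
cv2.imwrite('pics/c11.png',cv2.resize(f[140:195,255:300],None,fx=10,fy=10,interpolation=cv2.INTER_CUBIC))
for t,ref in(('t8',0),):
  L,P,r=wedge(d,.038)[0];P=P*1000
  for x0 in range(565,685,10):
    k=(abs(P[:,0]-x0)<3); print(x0,P[k,1].min().round(1),P[k,1].max().round(1))
E
```

```text
565 -92.4 -69.5
575 -93.0 -69.0
585 -92.6 -69.4
595 -92.2 -69.8
605 -91.8 -73.6
615 -92.0 -74.1
625 -91.7 -75.8
635 -91.3 -76.1
645 -90.9 -76.6
655 -90.5 -77.7
665 -90.0 -78.6
675 -89.6 -79.7
```

View pics/c11.png

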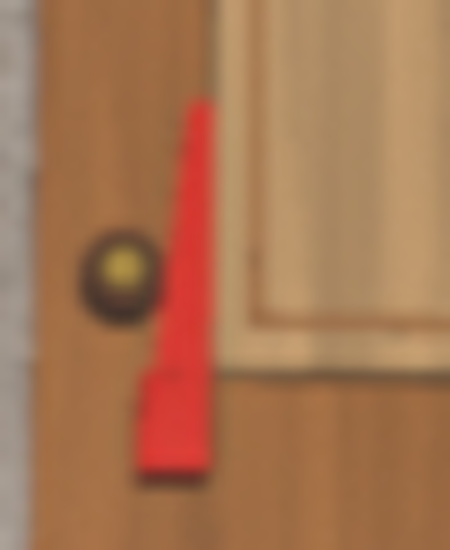

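The wedge is flat in the slot, parallel to the board edge, and touches the post. Its tip is at about x = 0.680, some 50 mm past the post. The bystanders are unmoved and the arm is clear, so I'm handing in.

```bash
python3 -c "
from workcell import finish_job
print(finish_job())"
```

```text
the job is handed in; nothing more can be done
None
```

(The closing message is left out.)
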